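# Lock the hold-down bar of a circuit-board fixture

## Task

Lock the hold-down bar of the circuit-board fixture: push its red-headed pin along the long leg of the L-shaped slot as far as the corner, then push it sideways along the short leg right up to the closed end, and leave it there. Only push the pin, do not pull it up, and leave the boards and everything else on the bench where they are.

Things in the scene. Friction and masses are not known exactly. Their poses are not given: they have to be found in the camera images.
- fixture: board fixture, fixed: black base 170 x 245 x 12 mm; origin: centre of underside, z up. In its frame an aluminium guide plate covers x -75 to 65, y -115 to -20, z 38 to 46 mm, with an L-shaped slot 15 mm wide: long leg along +x, short leg from its +x end towards -y. The boards lie at y -14 to 111 mm; their parts, the bar and its cups reach up to 41 mm. Only the pin stands above the plate.
- pin_top (a point): centre of the top of the red pin head, an upright cylinder 18 mm in diameter, from 6 to 34 mm above the guide plate (top at 80 mm in the fixture frame), on a 12 mm steel shank in the slot (1.5 mm clearance each side). It does not tilt, slides stiffly (2 to 6 N) and stays where it is left. A 5 N spring keeps it down; it can be pulled up by 12 mm but not out of the slot.
- slot_start (a point): centre of the pin at the start of the long leg, on the plate's top face
- slot_corner (a point): centre of the pin at the corner, on the plate's top face, 80 mm from slot_start along the fixture's +x
- slot_end (a point): centre of the pin at the closed end of the short leg, on the plate's top face, 40 mm from slot_corner along the fixture's -y
- bar (a joint): travel of the pin and the steel hold-down bar along the long leg (fixture +x), m: 0 at slot_start, 0.080 at the corner; starts between 0 and 0.025
- shift (a joint): travel of the pin along the short leg (fixture -y), m: 0 in the long leg, 0.040 at the closed end
- tray: dark open tray 170 x 130 mm, 26 mm high, fixed to the bench, with two loose black buzzers; origin: centre of the underside. Leave alone.
- board0: loose green circuit board 134 x 40 x 4 mm with a black buzzer, lying in the fixture next to the guide plate; origin: centre of the underside. Leave alone.
- board1: the same, the middle board. Leave alone.
- board2: the same, the board farthest from the guide plate. Leave alone.
- buzzer0: loose black buzzer, 26 mm in diameter, 14 mm high, in the tray; origin: centre of the underside. Leave alone.
- buzzer1: the same, in the tray's other half. Leave alone.
- driver: loose screwdriver, 160 mm, lying behind the work. Leave alone.
- spray: white bottle with a blue cap, 48 mm in diameter, 110 mm high, standing behind the work; origin: centre of the underside. Leave alone.
- reel: blue component reel, 90 mm in diameter, 14 mm high, lying at the left side of the bench; origin: centre of the underside. Leave alone.

How it is judged (in metres and radians):
On the way, in this order (a step that is already met when the one before it is completed fails the run):
1. the pin has been pushed along the long leg to the corner, not yet in the short leg (value of joint bar above 0.074 m and value of joint shift below 0.015 m).
2. the pin is at the closed end of the short leg (value of joint bar above 0.075 m and value of joint shift above 0.036 m), for 0.1 s.
At the end, for the whole second after the job is handed in: The pin stands at rest in the short leg, within 4 mm of its closed end (bar over 75 mm, shift over 36 mm), fully down in its slot (within 3 mm), and nothing touches it (all of step 2 and z of pin_top in the frame of fixture below 0.083 m and velocity of joint shift below 0.01 m/s).
It fails at once if the pin was pulled up by more than 6 mm (z of pin_top in the frame of fixture above 0.086 m).
It fails at once if a circuit board was shifted or lifted by more than 8 mm (distance of any of board0, board1, board2 from where it was at the start of the episode above 0.008 m).
It fails at once if another thing on the bench was shifted or lifted by more than 15 mm (distance of any of buzzer0, buzzer1, driver, spray, reel from where it was at the start of the episode above 0.015 m).
It also fails if it takes over 48 s, if anything falls off the work surface, if the arm or the gripper's body presses on something with over 40 N, if the wrist force passes 120 N, or if a joint passes its speed limit or range.

## Robot

A 6-joint arm with a two-finger parallel gripper is mounted at the origin on the work surface. World frame = base frame: x ahead of the robot, y to its left, z up, the work surface at z = 0. Lengths are in mm, angles in rad, forces in N, time in s.
With the tool pointing down it reaches from about 350 to 975 mm from the base axis. Payload 7.1 kg.
Tool frame: the origin (TCP) lies at the very end of the fingers, on their centre line; the grasp point (between the pads) lies 19 mm behind it (ctrl.tcp_to_grasp is the distance from the TCP to the grasp point, in mm); z points along the fingers, x is the direction in which the jaws open and shut, and the axes are right-handed (so a half turn about z gives the same grasp; the last joint's range is limited). The gripper opens to 88 mm and grips with 3 to 60 N. Pads are 20 mm wide; open, the fingers measure 115 mm over their backs; the gripper's body (75 mm by 178 mm) begins 61 mm behind the grasp point.
Start: joints at [-1.286, 0.423, 1.63, -0, 1.089, -0.019], TCP at [186.986, -596.357, 222.675] pointing down, gripper open.
Joint ranges: [-3, 3], [-0.9, 2.11], [0.09, 2.58], [-1.31, 4.45], [0.11, 2.69], [-2.54, 2.54]. Speed limits (rad/s): [2.39, 2.39, 3.01, 3.14, 3.14, 3.14].

## Interface

Orientations are given as a rotation vector (axis times angle).
In Python, from workcell import get_obs, viewer, ctrl, masks_of gives the robot as it stands. The module is installed in compiled form; this text tells all that it offers.
- The arm moves only by the shell command python3 -m inch 'ROWS'. ROWS is JSON, a list of rows, each an object of numbers: "tx", "ty", "tz": the shift along the tool's x, y, z in cm; "ax", "ay", "az": the turn, a rotation vector about the tool's x, y, z in degrees; "jaw": the opening, from 0 (shut) to 1 (fully open). In form: [{"tx": .., "ty": .., "tz": .., "ax": .., "ay": .., "az": .., "jaw": ..}, ...]. A call has 1 to 12 rows; each row shifts and turns the commanded pose from where the row before left it, along the tool's axes as they then stand; what a row does not reach is not made up. A row lasts 1/8 s, in which the tool goes at most 62.5 mm and 10.7 degrees, less where a joint would pass 70% of its speed; a pose out of reach is approached as far as the arm can. A call is refused whole if a number of a shift passes 6.25 or a number of a turn 10.7, either way. A call with a gripper value outside its range is refused whole. The fingers move at their own pace and stop on an object; the grip force is fixed at half the most. Time passes only in rows, so rows that do not move let the fingers close. It gives the time, the measured TCP pose, the force and the opening at its end, in the units of the state.
- get_obs(): the state, without advancing time (a new reading comes with each control period).
- viewer.get_image(name): name is "side" or "top"; returns (picture, depth): 420x560x3 uint8, red, green, blue; 420x560 float32, mm along the optical axis (not along the pixel's ray), 0 where there is no reading.
- viewer.get_calibration(name): a dict with "fx", "fy", "cx", "cy" (pixels), "rvec" (rotation vector, rad) and "tvec" (3), from world to camera coordinates, as OpenCV has them. Camera axes: x right, y down, z forward; pixel columns grow to the right and rows downward; lengths in mm; the calibration is good to about 2 mm. A picture is of the moment at which its call begins. get_calibration takes no time and is no camera call.
- ctrl.close_job(): hands the job in, once; it reports no verdict.
Trained networks look in the newest picture that a camera, given by its name, has taken for a name from the list of things; names that differ only in an ending like _2 or _b are one class to them, and where a whole thing is asked for, a point or a joint stands for the part that bears it (a point fixed in the world has none). Each returns a list of dicts, best first, with "score" (0 to 1); they miss things now and then, are a little off and sometimes report something else, mostly with a low value. They report only what shows in the picture. A call takes as long as a camera call.
- masks_of(camera, thing): "pixels" (420x560 bool, what is visible of it) and "location" ([column, row] in pixels, amid what is visible of it).
The state is a dict: "t": time; "qpos": joint angles; "qvel": joint speeds; "joint_torque": joint torques, N m; "ee_pos": TCP position; "orientation": TCP orientation; "ft_force": force on the tool from outside, world axes, zero at the start; "moment": the same for the moment, N m; "width": finger opening in mm.
Only numpy, scipy, OpenCV 4.12 (cv2) and the standard library are available. Lean on these libraries where they do the work, as an engineer would, in place of code of your own. Each camera call takes 0.05 s, during which the arm holds its last target. There are 200 camera calls.

## Working session

There is one attempt and no reset: what is moved stays moved. The work goes in short steps, Python scripts to look and compute and a shell command to move; the robot and the scene stay as the last step left them, time stands still between calls to the robot, and variables do not carry over. Pictures are saved under pics/ and viewed, about 8 in all and at most 12, crops included, and the job is handed in when it is done.

```bash
mkdir -p pics
cat > h.py <<'E'
import numpy as np, cv2
from workcell import get_obs, viewer, ctrl, masks_of
def cal(n):
    c=viewer.get_calibration(n);K=np.array([[c['fx'],0,c['cx']],[0,c['fy'],c['cy']],[0,0,1.]])
    R=cv2.Rodrigues(np.array(c['rvec'],float))[0];t=np.array(c['tvec'],float).ravel();return K,R,t
def world(n,dep,mask):
    K,R,t=cal(n);v,u=np.nonzero(mask&(dep>0));z=dep[v,u]
    p=np.c_[(u-K[0,2])/K[0,0]*z,(v-K[1,2])/K[1,1]*z,z];return (p-t)@R
def proj(n,P):
    K,R,t=cal(n);q=(np.atleast_2d(P)@R.T+t)@K.T;return q[:,:2]/q[:,2:]
def save(n,im):
    cv2.imwrite('pics/'+n,cv2.cvtColor(im,cv2.COLOR_RGB2BGR))
E
python3 - <<'E'
from h import *
o=get_obs();print(o['t'],o['ee_pos'],o['orientation'],o['ft_force'],o['width'])
for n in('top','side'):
    im,d=viewer.get_image(n);save(n+'0.png',im);np.savez(n+'0.npz',im=im,d=d)
    for th in('pin_top','fixture','board0'):
        for r in masks_of(n,th)[:3]:
            P=world(n,d,r['pixels']);print(n,th,round(r['score'],2),r['location'],r['pixels'].sum(),P.mean(0).round(1),np.percentile(P,[2,98],axis=0).round(0).tolist())
            if th=='pin_top':
                T=P[P[:,2]>np.percentile(P[:,2],95)-4];print('  top',len(T),T.mean(0),np.ptp(T,axis=0))
E
```

```text
0.0 [ 186.84701953 -595.83402873  221.90072122] [-2.53131708e+00  1.85909775e+00  1.92519582e-03] [ 0.59763131 -1.32876927  0.36506212] 87.88724289666199
top fixture 0.59 [378.7, 250.1] 3532 [ 538.8 -152.7   32.7] [[452.0, -246.0, 9.0], [628.0, -10.0, 50.0]]
top board0 0.95 [363.5, 241.5] 592 [ 547.7 -124.8   16.9] [[475.0, -150.0, 12.0], [605.0, -101.0, 28.0]]
top board0 0.92 [350.0, 239.1] 605 [540.3 -83.6  17.2] [[469.0, -108.0, 12.0], [598.0, -59.0, 30.0]]
top board0 0.7 [335.0, 246.5] 595 [533.3 -42.2  17.6] [[463.0, -66.0, 12.0], [591.0, -19.0, 37.0]]
side fixture 0.95 [364.7, 181.9] 3202 [ 532.6 -123.    29.8] [[450.0, -245.0, 5.0], [621.0, -3.0, 61.0]]
side board0 0.79 [350.5, 196.8] 450 [540.9 -82.9  17.6] [[470.0, -110.0, 14.0], [601.0, -59.0, 28.0]]
side board0 0.78 [342.5, 202.9] 235 [541.8 -47.1  18.2] [[466.0, -66.0, 14.0], [594.0, -28.0, 28.0]]
side board0 0.56 [354.4, 186.3] 381 [ 546.5 -123.8   17.5] [[476.0, -149.0, 14.0], [604.0, -103.0, 28.0]]
```

Run:
```python
from h import *
a=np.load('top0.npz')['im'];b=np.load('side0.npz')['im']
save('v1.png',cv2.resize(a[170:330,280:480],None,fx=4,fy=3.75,interpolation=cv2.INTER_CUBIC))
save('v2.png',b)
save('v3.png',cv2.resize(b[110:270,270:470],None,fx=4,fy=3.75,interpolation=cv2.INTER_CUBIC))
for n in('top','side'):
    z=np.load(n+'0.npz');im=z['im'].astype(int);m=(im[...,0]>1.8*im[...,1])&(im[...,0]>1.8*im[...,2])&(im[...,0]>70)
    k,l,s,c=cv2.connectedComponentsWithStats(m.astype(np.uint8))
    for i in range(1,k):
        if s[i,4]>8:
            P=world(n,z['d'],l==i);T=P[P[:,2]>np.percentile(P[:,2],95)-5];print(n,s[i],c[i].round(1),T.mean(0).round(1),np.ptp(T,axis=0).round(0),len(T))
```

```text
top [139  95   7  12  21] [140.2  99. ] [938.2 508.6  75.3] [34. 16.  6.] 15
top [137  96  42  41 163] [163.5 121. ] [875.7 441.8  75.1] [119. 110.   7.] 121
top [138 108   2  14  19] [138.3 114.2] [894.3 512.3  75.1] [36.  4.  6.] 15
top [357 129  10  27 218] [361.5 141.7] [ 839.1 -122.8   25.3] [77. 24.  7.] 137
top [ 87 237   6   4  19] [ 89.4 238.8] [544.8 637.8  41.7] [ 8. 14.  5.] 19
top [387 254   8   6  35] [390.7 256.5] [ 506.4 -182.8   79.8] [13. 16.  6.] 30
side [244 152  26  16 217] [256.2 159.3] [ 838.2 -117.6   25.2] [79. 21.  8.] 92
side [378 158   7  12  69] [380.6 163.5] [ 507.5 -179.2   80. ] [13. 19.  5.] 21
side [  32  238   95   84 3862] [ 80.6 279.8] [888.9 463.2  74.1] [123. 111.   9.] 548
```

View pics/v1.png

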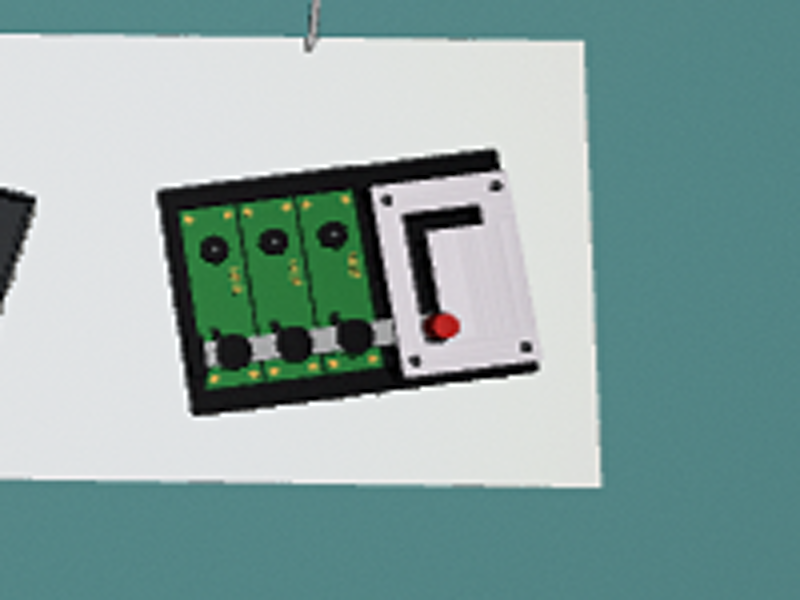

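View pics/v2.png

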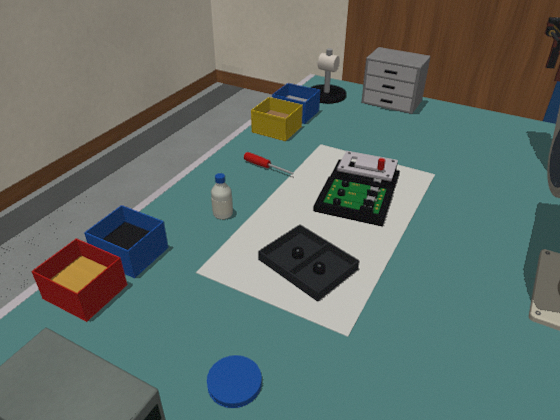

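Run:
```python
from h import *
for n in('top','side'):
    z=np.load(n+'0.npz');im=z['im'].astype(int);d=z['d'];K,R,t=cal(n)
    v,u=np.indices(d.shape);p=np.stack([(u-K[0,2])/K[0,0]*d,(v-K[1,2])/K[1,1]*d,d],-1);W=(p-t)@R
    m=(d>0)&(W[...,2]>38)&(W[...,2]<56)&(im.min(-1)>140)&(W[...,0]>430)&(W[...,0]<650)&(W[...,1]<-105)&(W[...,1]>-270)
    k,l,s,c=cv2.connectedComponentsWithStats(m.astype(np.uint8));i=1+np.argmax(s[1:,4]);m=l==i
    # intersect the pixel rays with plane z=46
    def ray(uv,h):
        q=np.c_[(uv[:,0]-K[0,2])/K[0,0],(uv[:,1]-K[1,2])/K[1,1],np.ones(len(uv))]@R;C=-R.T@t
        return C+q*((h-C[2])/q[:,2])[:,None]
    vv,uu=np.nonzero(m);P=ray(np.c_[uu,vv],46);print(n,m.sum(),'meanz',W[m][:,2].mean())
    r=cv2.minAreaRect(P[:,:2].astype(np.float32));print('rect',r)
    yaw=np.deg2rad(r[2]);yaw=(yaw+np.pi/4)%(np.pi/2)-np.pi/4;print('yaw',np.rad2deg(yaw))
    ex=np.array([np.cos(yaw),np.sin(yaw)]);ey=np.array([-ex[1],ex[0]]);B=np.array([ex,ey])
    o=np.array(r[0])-B.T@[-5,-67.5];print('origin',o)
    hull=cv2.fillConvexPoly(np.zeros(m.shape,np.uint8),cv2.convexHull(np.c_[uu,vv].astype(np.int32)),1)>0
    dk=hull&(im.max(-1)<70);vv,uu=np.nonzero(dk);S=(ray(np.c_[uu,vv],46)[:,:2]-o)@B.T
    print('slot dark in fixture',np.percentile(S,[3,50,97],axis=0).round(1).tolist())
    S=S[(abs(S[:,0]+5)<60)&(abs(S[:,1]+67)<40)];H,_,_=np.histogram2d(S[:,0],S[:,1],bins=[np.arange(-75,70,8),np.arange(-115,-15,6)]);print(H.astype(int))
    rm=(im[...,0]>1.8*im[...,1])&(im[...,0]>70)&(W[...,2]>60)&(W[...,0]<560)&(W[...,1]<-100)
    vv,uu=np.nonzero(rm)
    if n=='top': print('pin ray z=80 in fixture',(ray(np.array([[uu.mean(),vv.mean()]]),76)[:,:2]-o)@B.T, ray(np.array([[uu.mean(),vv.mean()]]),76))
    else:
        print('pin ray mid z=66',(ray(np.array([[uu.mean(),vv.mean()]]),66)[:,:2]-o)@B.T,ray(np.array([[uu.mean(),vv.mean()]]),66))
```

```text
top 1418 meanz 46.11686799345619
rect ((546.3902587890625, -200.64468383789062), (139.15097045898438, 94.43609619140625), 8.37395191192627)
yaw 8.373951911926273
origin [ 541.50670658 -133.13615906]
slot dark in fixture [[-62.5, -103.9], [20.3, -47.8], [52.9, -31.5]]
[[0 0 0 0 0 0 0 0 0 0 0 0 0 0 0 0]
 [0 2 0 0 0 0 0 0 0 0 0 0 0 1 2 0]
 [0 0 0 0 0 0 0 0 0 0 1 1 0 0 0 0]
 [0 0 0 0 0 0 0 0 0 0 0 3 4 0 0 0]
 [0 0 0 0 0 0 0 0 0 0 0 2 4 0 0 0]
 [0 0 0 0 0 0 0 0 0 0 3 5 4 0 0 0]
 [0 0 0 0 0 0 0 0 0 0 1 7 5 0 0 0]
 [0 0 0 0 0 0 0 0 0 0 3 6 6 0 0 0]
 [0 0 0 0 0 0 0 0 0 0 2 7 5 0 0 0]
 [0 0 0 0 0 0 0 0 0 0 3 6 5 0 0 0]
 [0 0 0 0 0 0 0 0 0 0 2 7 4 0 0 0]
 [0 0 0 0 0 0 0 0 0 0 3 6 5 0 0 0]
 [0 0 0 0 2 0 0 2 1 0 3 7 4 0 0 0]
 [0 0 0 0 5 6 6 7 7 7 6 5 5 0 0 0]
 [0 0 0 0 3 5 4 2 4 4 3 3 4 0 0 0]
 [0 2 0 0 0 0 0 0 0 0 0 0 0 1 1 0]
 [0 2 0 0 0 0 0 0 0 0 0 0 0 0 1 0]
 [0 0 0 0 0 0 0 0 0 0 0 0 0 0 0 0]]
pin ray z=80 in fixture [[-41.60719709 -44.81250234]] [[ 506.86928969 -183.53029134   76.        ]]
side 698 meanz 46.71969879138555
rect ((547.8375244140625, -200.07296752929688), (139.92630004882812,
[... 191 characters left out ...]
 0 0 0 0 0]
 [0 0 1 0 0 0 0 0 0 0 0 0 0 0 0 0]
 [0 0 0 0 0 0 0 0 0 0 0 0 0 0 0 0]
 [0 0 0 0 0 0 0 0 0 0 0 0 0 0 0 0]
 [0 0 0 0 0 0 0 0 0 0 0 0 0 0 0 0]
 [0 0 0 0 0 0 0 0 0 0 0 0 0 0 0 0]
 [0 0 0 0 0 0 0 0 0 0 0 0 0 0 0 0]
 [0 0 0 0 0 0 0 0 0 0 0 0 0 0 0 0]
 [0 0 0 0 0 0 0 0 0 0 0 0 0 0 0 0]
 [0 0 0 0 0 0 0 0 0 0 0 0 0 0 0 0]
 [0 0 0 0 0 0 0 0 0 0 0 0 0 0 0 0]
 [0 0 0 0 0 0 0 0 0 0 0 0 0 0 0 0]
 [0 0 0 0 0 0 0 0 0 1 0 1 1 0 0 0]
 [0 0 0 0 0 0 0 0 1 3 4 3 2 0 0 0]
 [0 0 0 0 0 0 0 0 0 2 1 2 1 0 0 0]
 [0 0 0 0 0 0 0 0 0 0 0 0 0 0 0 0]
 [0 0 0 0 0 0 0 0 0 0 0 0 0 0 0 0]
 [0 0 0 0 0 0 0 0 0 0 0 0 0 0 0 0]]
pin ray mid z=66 [[-40.28756773 -50.64269797]] [[ 510.48583981 -188.48708279   66.        ]]
```

```bash
python3 -m inch '[{"az":7.5,"jaw":0},{"jaw":0},{"jaw":0},{"jaw":0}]'
```

```text
$[0]: bad value
```

View pics/v3.png

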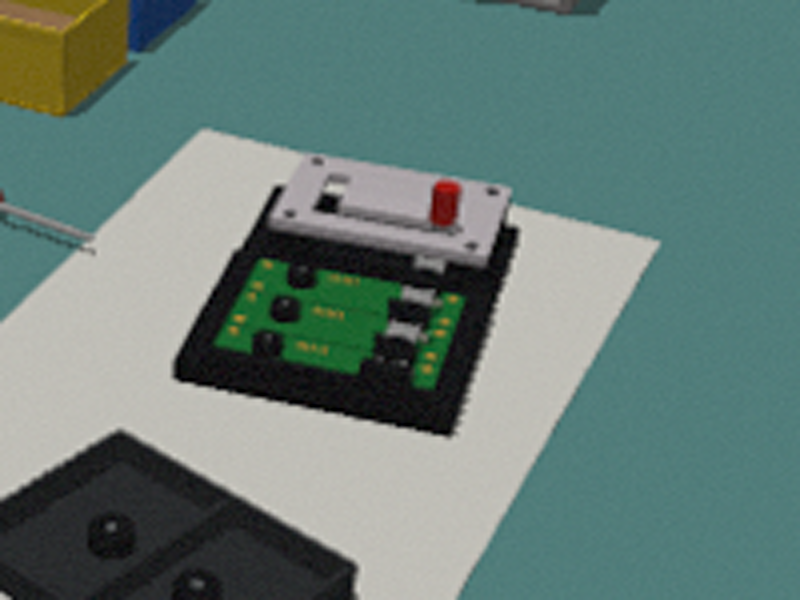

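```bash
python3 -m inch '[{"tx":0,"ty":0,"tz":0,"ax":0,"ay":0,"az":4.5,"jaw":0},{"tx":0,"ty":0,"tz":0,"ax":0,"ay":0,"az":4.5,"jaw":0},{"tx":-3.6,"ty":-3.45,"tz":0,"ax":0,"ay":0,"az":0,"jaw":0},{"tx":-3.6,"ty":-3.45,"tz":0,"ax":0,"ay":0,"az":0,"jaw":0},{"tx":-3.6,"ty":-3.45,"tz":0,"ax":0,"ay":0,"az":0,"jaw":0},{"tx":-3.6,"ty":-3.45,"tz":0,"ax":0,"ay":0,"az":0,"jaw":0},{"tx":-3.6,"ty":-3.45,"tz":0,"ax":0,"ay":0,"az":0,"jaw":0},{"tx":-3.6,"ty":-3.45,"tz":0,"ax":0,"ay":0,"az":0,"jaw":0}]'
cat > where.py <<'E'
from h import *
from scipy.spatial.transform import Rotation as Ro
import sys
o=get_obs();yaw=np.deg2rad(8.35);ex=np.array([np.cos(yaw),np.sin(yaw)]);B=np.array([ex,[-ex[1],ex[0]]])
R=Ro.from_rotvec(o['orientation']).as_matrix();p=np.array(o['ee_pos'])
f=B@(p[:2]-[542.2,-132.9]);print('t',round(o['t'],2),'fix',f.round(1),'z',p[2].round(1),'F fix',(B@np.array(o['ft_force'])[:2]).round(1),'w',round(o['width'],1),'toolx deg',np.rad2deg(np.arctan2(R[1,0],R[0,0])).round(2),'tilt',R[:,2].round(3))
if len(sys.argv)>1:
    g=np.array([float(a) for a in sys.argv[1:4]]);w=np.r_[B.T@g[:2]+[542.2,-132.9],g[2]];print('to go, tool cm',(R.T@(w-p)/10).round(2))
E
python3 where.py -72 -46 58
```

```text
t: 1.4
ee_pos: [361.0, -351.1, 222.9]
orientation: [-2.378, 2.053, -0.001]
ft_force: [0.3, 0.2, -0.4]
width: 11.6
t 1.4 fix [-211.  -189.6] z 222.9 F fix [0.3 0.1] w 11.6 toolx deg -81.61 tilt [ 0. -0. -1.]
to go, tool cm [-14.36 -13.9   16.49]
```

```bash
python3 -m inch '[{"tx":-3.6,"ty":-3.5,"tz":0,"ax":0,"ay":0,"az":0,"jaw":0},{"tx":-3.6,"ty":-3.5,"tz":0,"ax":0,"ay":0,"az":0,"jaw":0},{"tx":-3.6,"ty":-3.5,"tz":0,"ax":0,"ay":0,"az":0,"jaw":0},{"tx":-3.5,"ty":-3.4,"tz":0,"ax":0,"ay":0,"az":0,"jaw":0},{"tx":0,"ty":0,"tz":4,"ax":0,"ay":0,"az":0,"jaw":0},{"tx":0,"ty":0,"tz":4,"ax":0,"ay":0,"az":0,"jaw":0},{"tx":0,"ty":0,"tz":2,"ax":0,"ay":0,"az":0,"jaw":0},{"tx":0,"ty":0,"tz":0,"ax":0,"ay":0,"az":0,"jaw":0}]'
python3 where.py -72 -46 58
python3 - <<'E'
from h import *
a,_=viewer.get_image('top');b,_=viewer.get_image('side')
save('v4.png',np.hstack([cv2.resize(a[190:290,310:430],None,fx=3.3,fy=3.3),cv2.resize(b[110:210,310:430],None,fx=3.3,fy=3.3)]))
E
```

```text
t: 2.4
ee_pos: [475.8, -190.1, 121.4]
orientation: [2.378, -2.052, -0.005]
ft_force: [-0.2, 0.5, 0.2]
width: 0.4
t 2.4 fix [-74. -47.] z 121.4 F fix [-0.2  0.5] w 0.4 toolx deg -81.59 tilt [-0.003  0.001 -1.   ]
to go, tool cm [-0.09 -0.22  6.34]
```

View pics/v4.png

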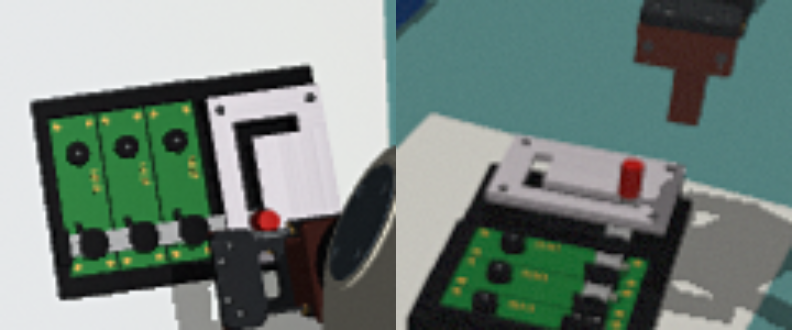

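The composite picture shows the pin head at about (266,218) in the top view and (630,178) in the side view. The closed fingers are above the plate's -x end, just behind the pin, and the path down is clear.

```bash
python3 -m inch '[{"tx":0,"ty":0,"tz":2.5,"ax":0,"ay":0,"az":0,"jaw":0},{"tx":0,"ty":0,"tz":2.3,"ax":0,"ay":0,"az":0,"jaw":0},{"tx":0,"ty":0,"tz":1.5,"ax":0,"ay":0,"az":0,"jaw":0},{"tx":0,"ty":0,"tz":0,"ax":0,"ay":0,"az":0,"jaw":0}]'
python3 where.py -61 -46 58
python3 -m inch '[{"tx":0,"ty":-0.5,"tz":0,"ax":0,"ay":0,"az":0,"jaw":0},{"tx":0,"ty":-0.5,"tz":0,"ax":0,"ay":0,"az":0,"jaw":0},{"tx":0,"ty":-0.5,"tz":0,"ax":0,"ay":0,"az":0,"jaw":0},{"tx":0,"ty":-0.5,"tz":0,"ax":0,"ay":0,"az":0,"jaw":0},{"tx":0,"ty":0,"tz":0,"ax":0,"ay":0,"az":0,"jaw":0}]'
python3 where.py 17 -46 58
```

```text
t: 3.0
ee_pos: [476.7, -190.7, 59.6]
orientation: [2.378, -2.053, -0.001]
ft_force: [-0.3, 0.0, -0.8]
width: 0.7
t 3.0 fix [-73.2 -47.6] z 59.6 F fix [-0.2  0.1] w 0.7 toolx deg -81.6 tilt [-0.001  0.    -1.   ]
to go, tool cm [-0.16 -1.22  0.16]
t: 3.62
ee_pos: [497.1, -187.6, 59.7]
orientation: [-2.378, 2.052, -0.001]
ft_force: [-0.4, -0.2, 0.4]
width: 0.4
t 3.62 fix [-52.6 -47.6] z 59.7 F fix [-0.4 -0.1] w 0.4 toolx deg -81.58 tilt [ 0.001 -0.    -1.   ]
to go, tool cm [-0.15 -6.96  0.17]
```

```bash
cat > pin.py <<'E'
from h import *
import sys
yaw=np.deg2rad(8.35);ex=np.array([np.cos(yaw),np.sin(yaw)]);B=np.array([ex,[-ex[1],ex[0]]])
for n in('top','side'):
    im,d=viewer.get_image(n);i=im.astype(int);K,R,t=cal(n)
    v,u=np.indices(d.shape);W=(np.stack([(u-K[0,2])/K[0,0]*d,(v-K[1,2])/K[1,1]*d,d],-1)-t)@R
    F=(W[...,:2]-[542.2,-132.9])@B.T
    m=(i[...,0]>2.2*i[...,1])&(i[...,0]>2.2*i[...,2])&(i[...,0]>90)&(d>0)&(abs(F[...,0])<75)&(F[...,1]<-20)&(F[...,1]>-115)&(W[...,2]<90)&(W[...,2]>48)
    if m.sum(): print(n,m.sum(),'pix',u[m].mean().round(1),v[m].mean().round(1),'fix x range',np.percentile(F[m][:,0],[5,50,95]).round(1),'y',np.percentile(F[m][:,1],[5,50,95]).round(1),'ztop',W[m][:,2].max().round(1))
    r0,c0=(190,310) if n=='top' else (110,310)
    c=cv2.resize(im[r0:r0+100,c0:c0+120],None,fx=3.3,fy=3.3);out=c if n=='top' else np.hstack([out,c])
if len(sys.argv)>1: save(sys.argv[1],out)
E
python3 pin.py v5.png
```

```text
side 57 pix 377.2 163.2 fix x range [-38.3 -32.7 -26.3] y [-42.7 -37.4 -34.5] ztop 82.6
```

View pics/v5.png

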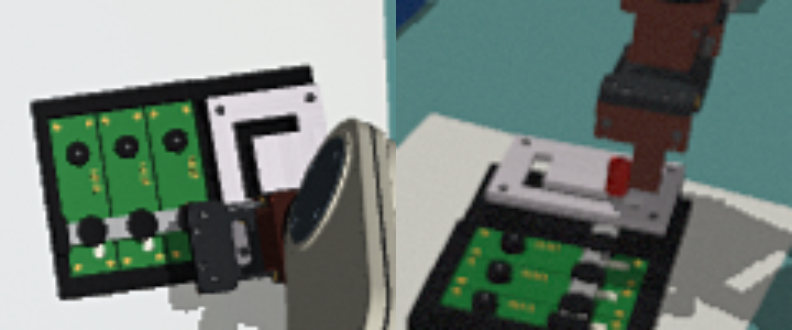

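The side view shows the pin touched and moving: its column went from 380.6 to 377.2, about 8 mm. It sits about 20 mm ahead of the TCP, as expected. I'll keep pushing.

```bash
python3 -m inch '[{"tx":0,"ty":-0.5,"tz":0,"ax":0,"ay":0,"az":0,"jaw":0},{"tx":0,"ty":-0.5,"tz":0,"ax":0,"ay":0,"az":0,"jaw":0},{"tx":0,"ty":-0.5,"tz":0,"ax":0,"ay":0,"az":0,"jaw":0},{"tx":0,"ty":-0.5,"tz":0,"ax":0,"ay":0,"az":0,"jaw":0},{"tx":0,"ty":-0.5,"tz":0,"ax":0,"ay":0,"az":0,"jaw":0},{"tx":0,"ty":-0.5,"tz":0,"ax":0,"ay":0,"az":0,"jaw":0},{"tx":0,"ty":-0.5,"tz":0,"ax":0,"ay":0,"az":0,"jaw":0},{"tx":0,"ty":-0.5,"tz":0,"ax":0,"ay":0,"az":0,"jaw":0},{"tx":0,"ty":-0.5,"tz":0,"ax":0,"ay":0,"az":0,"jaw":0},{"tx":0,"ty":-0.5,"tz":0,"ax":0,"ay":0,"az":0,"jaw":0},{"tx":0,"ty":-0.5,"tz":0,"ax":0,"ay":0,"az":0,"jaw":0},{"tx":0,"ty":-0.5,"tz":0,"ax":0,"ay":0,"az":0,"jaw":0}]'
python3 where.py 17 -46 58; python3 pin.py
```

```text
t: 5.22
ee_pos: [556.2, -178.9, 59.6]
orientation: [2.378, -2.053, -0.0]
ft_force: [-2.2, 0.3, -0.1]
width: 0.5
t 5.22 fix [  7.2 -47.5] z 59.6 F fix [-2.1  0.6] w 0.5 toolx deg -81.6 tilt [-0.  0. -1.]
to go, tool cm [-0.15 -0.98  0.16]
side 59 pix 353.6 158.9 fix x range [22.9 28.2 35.2] y [-43.4 -38.3 -33.9] ztop 82.7
```

Next, 1.5–2 mm steps while watching the force.

```bash
python3 -m inch '[{"tx":0,"ty":-0.2,"tz":0,"ax":0,"ay":0,"az":0,"jaw":0},{"tx":0,"ty":-0.2,"tz":0,"ax":0,"ay":0,"az":0,"jaw":0},{"tx":0,"ty":-0.2,"tz":0,"ax":0,"ay":0,"az":0,"jaw":0},{"tx":0,"ty":-0.1,"tz":0,"ax":0,"ay":0,"az":0,"jaw":0}]'; python3 where.py
python3 -m inch '[{"tx":0,"ty":-0.15,"tz":0,"ax":0,"ay":0,"az":0,"jaw":0}]'|grep force
python3 where.py
```

```text
t: 5.82
ee_pos: [563.0, -177.9, 59.7]
orientation: [-2.378, 2.053, -0.0]
ft_force: [-2.2, 0.2, 0.4]
width: 0.4
t 5.83 fix [ 14.1 -47.6] z 59.7 F fix [-2.2  0.5] w 0.4 toolx deg -81.59 tilt [ 0. -0. -1.]
ft_force: [-5.9, -0.7, 4.3]
t 5.95 fix [ 14.9 -47.5] z 59.7 F fix [-6.   0.2] w 0.3 toolx deg -81.59 tilt [-0.001  0.    -1.   ]
```

```bash
python3 -m inch '[{"tx":0,"ty":-0.1,"tz":0,"ax":0,"ay":0,"az":0,"jaw":0}]'|grep force
python3 where.py
python3 -m inch '[{"tx":0,"ty":-0.1,"tz":0,"ax":0,"ay":0,"az":0,"jaw":0}]'|grep force
python3 where.py; python3 pin.py v6.png
```

```text
ft_force: [-7.6, -1.8, 5.1]
t 6.08 fix [ 15.1 -47.3] z 59.5 F fix [-7.7 -0.7] w -0.0 toolx deg -81.58 tilt [-0.003  0.    -1.   ]
ft_force: [-10.0, -1.8, 5.3]
t 6.2 fix [ 15.4 -47.2] z 59.5 F fix [-10.2  -0.3] w 0.4 toolx deg -81.57 tilt [-0.004  0.    -1.   ]
side 53 pix 351.2 158.4 fix x range [29.7 34.9 42.6] y [-43.5 -38.1 -34.8] ztop 82.6
```

View pics/v6.png

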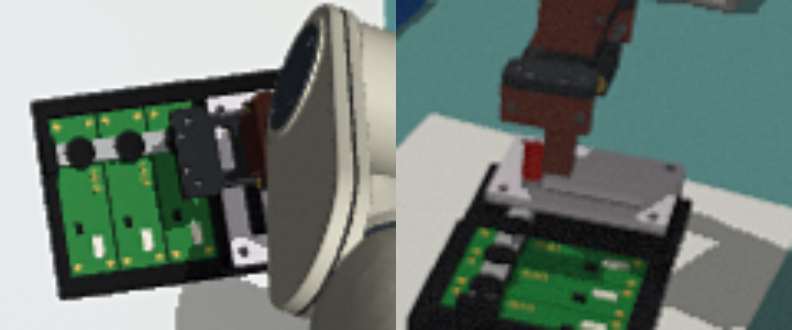

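```bash
python3 -m inch '[{"tx":0,"ty":0.7,"tz":0,"ax":0,"ay":0,"az":0,"jaw":0},{"tx":0,"ty":1.0,"tz":0,"ax":0,"ay":0,"az":0,"jaw":0},{"tx":0,"ty":0,"tz":-2.5,"ax":0,"ay":0,"az":0,"jaw":0},{"tx":0,"ty":0,"tz":-2.5,"ax":0,"ay":0,"az":0,"jaw":0},{"tx":-2.0,"ty":0,"tz":0,"ax":0,"ay":0,"az":0,"jaw":0},{"tx":-2.0,"ty":0,"tz":0,"ax":0,"ay":0,"az":0,"jaw":0},{"tx":0,"ty":-1.8,"tz":0,"ax":0,"ay":0,"az":0,"jaw":0},{"tx":0,"ty":-1.8,"tz":0,"ax":0,"ay":0,"az":0,"jaw":0},{"tx":0,"ty":0,"tz":0,"ax":0,"ay":0,"az":0,"jaw":0}]'
python3 where.py 34.5 -9 59; python3 pin.py v7.png
```

```text
t: 7.42
ee_pos: [580.8, -134.4, 109.0]
orientation: [-2.38, 2.051, -0.001]
ft_force: [-0.5, 0.4, 0.2]
width: 0.5
t 7.42 fix [38.  -7.1] z 109.0 F fix [-0.5  0.5] w 0.5 toolx deg -81.51 tilt [ 0.001 -0.    -1.   ]
to go, tool cm [0.19 0.35 5.  ]
side 55 pix 351.5 158.6 fix x range [28.3 33.9 39.8] y [-42.8 -37.7 -33.7] ztop 83.4
```

View pics/v7.png

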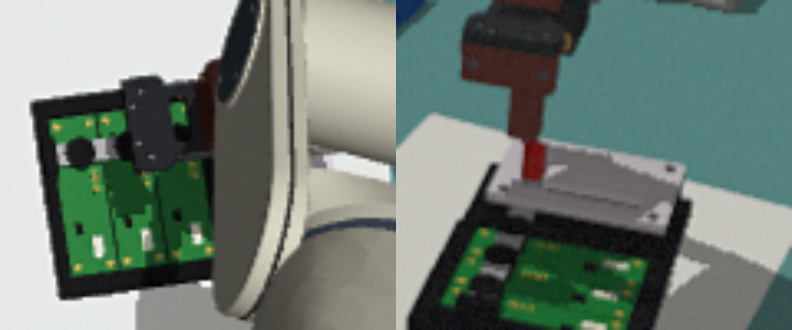

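Pin at (534,162) in the side view, at the corner. The fingers are at its board side, with the tip clear above.

```bash
python3 -m inch '[{"tx":0,"ty":0.35,"tz":0,"ax":0,"ay":0,"az":0,"jaw":0},{"tx":0,"ty":0,"tz":2.0,"ax":0,"ay":0,"az":0,"jaw":0},{"tx":0,"ty":0,"tz":2.0,"ax":0,"ay":0,"az":0,"jaw":0},{"tx":0,"ty":0,"tz":1.0,"ax":0,"ay":0,"az":0,"jaw":0},{"tx":0,"ty":0,"tz":0,"ax":0,"ay":0,"az":0,"jaw":0}]' | grep force; python3 where.py 34.5 -24 59
python3 -m inch '[{"tx":0.5,"ty":0,"tz":0,"ax":0,"ay":0,"az":0,"jaw":0},{"tx":0.5,"ty":0,"tz":0,"ax":0,"ay":0,"az":0,"jaw":0},{"tx":0.5,"ty":0,"tz":0,"ax":0,"ay":0,"az":0,"jaw":0},{"tx":0.5,"ty":0,"tz":0,"ax":0,"ay":0,"az":0,"jaw":0},{"tx":0.5,"ty":0,"tz":0,"ax":0,"ay":0,"az":0,"jaw":0}]' | grep force; python3 where.py 34.5 -63 59; python3 pin.py
```

```text
ft_force: [-1.0, -0.2, 0.0]
t 8.15 fix [32.  -7.2] z 58.2 F fix [-1.  -0.1] w 0.6 toolx deg -81.6 tilt [-0.003  0.001 -1.   ]
to go, tool cm [ 1.68 -0.25 -0.09]
ft_force: [-0.0, 2.2, 0.8]
t 8.78 fix [ 33.  -32.7] z 59.9 F fix [0.3 2.2] w 0.4 toolx deg -81.6 tilt [ 0.  0. -1.]
to go, tool cm [ 3.03 -0.15  0.09]
```

```bash
python3 -m inch '[{"tx":0.5,"ty":0,"tz":0,"ax":0,"ay":0,"az":0,"jaw":0},{"tx":0.5,"ty":0,"tz":0,"ax":0,"ay":0,"az":0,"jaw":0},{"tx":0.5,"ty":0,"tz":0,"ax":0,"ay":0,"az":0,"jaw":0},{"tx":0.5,"ty":0,"tz":0,"ax":0,"ay":0,"az":0,"jaw":0},{"tx":0.4,"ty":0,"tz":0,"ax":0,"ay":0,"az":0,"jaw":0}]' | grep force; python3 where.py 34.5 -63 59; python3 pin.py
python3 -m inch '[{"tx":0.2,"ty":0,"tz":0,"ax":0,"ay":0,"az":0,"jaw":0}]' | grep force; python3 where.py
python3 -m inch '[{"tx":0.2,"ty":0,"tz":0,"ax":0,"ay":0,"az":0,"jaw":0}]' | grep force; python3 where.py
```

```text
ft_force: [0.2, 1.7, 1.9]
t 9.5 fix [ 32.8 -56.9] z 59.6 F fix [0.4 1.6] w 0.4 toolx deg -81.6 tilt [-0.  0. -1.]
to go, tool cm [ 0.61 -0.17  0.06]
ft_force: [-0.5, 1.7, 1.0]
t 9.72 fix [ 32.9 -58.5] z 59.7 F fix [-0.3  1.8] w 0.6 toolx deg -81.59 tilt [-0.  0. -1.]
ft_force: [0.2, 1.1, 0.8]
t 9.85 fix [ 32.9 -60.5] z 59.6 F fix [0.4 1. ] w 0.5 toolx deg -81.58 tilt [-0.  0. -1.]
```

```bash
for i in 1 ; do python3 -m inch '[{"tx":0.2,"ty":0,"tz":0,"ax":0,"ay":0,"az":0,"jaw":0}]' | grep force; done; python3 where.py
python3 -m inch '[{"tx":0.15,"ty":0,"tz":0,"ax":0,"ay":0,"az":0,"jaw":0}]' | grep force; python3 where.py
python3 -m inch '[{"tx":0.1,"ty":0,"tz":0,"ax":0,"ay":0,"az":0,"jaw":0}]' | grep force; python3 where.py
```

```text
ft_force: [-0.0, 2.4, -0.7]
t 9.97 fix [ 32.9 -62.5] z 59.6 F fix [0.3 2.4] w 0.7 toolx deg -81.58 tilt [-0.  0. -1.]
ft_force: [0.1, 1.5, 1.3]
t 10.1 fix [ 32.9 -64.1] z 59.6 F fix [0.3 1.5] w 0.9 toolx deg -81.59 tilt [-0.  0. -1.]
ft_force: [-0.8, 1.4, 0.2]
t 10.22 fix [ 32.9 -65.1] z 59.6 F fix [-0.6  1.5] w 0.3 toolx deg -81.59 tilt [-0.  0. -1.]
```

```bash
python3 -m inch '[{"tx":0.15,"ty":0,"tz":0,"ax":0,"ay":0,"az":0,"jaw":0}]' | grep force; python3 where.py
python3 -m inch '[{"tx":0.15,"ty":0,"tz":0,"ax":0,"ay":0,"az":0,"jaw":0}]' | grep force; python3 where.py
python3 -m inch '[{"tx":0.1,"ty":0,"tz":0,"ax":0,"ay":0,"az":0,"jaw":0}]' | grep force; python3 where.py; python3 pin.py v8.png
```

```text
ft_force: [-0.6, 2.0, 0.0]
t 10.35 fix [ 32.9 -66.5] z 59.7 F fix [-0.3  2.1] w 0.5 toolx deg -81.59 tilt [-0.  0. -1.]
ft_force: [-1.1, 7.6, 3.1]
t 10.47 fix [ 32.8 -67.6] z 59.7 F fix [0.  7.7] w 0.3 toolx deg -81.61 tilt [-0.001  0.001 -1.   ]
ft_force: [-1.1, 8.8, 3.5]
t 10.6 fix [ 32.7 -67.9] z 59.7 F fix [0.2 8.9] w 0.3 toolx deg -81.62 tilt [-0.001  0.002 -1.   ]
```

View pics/v8.png

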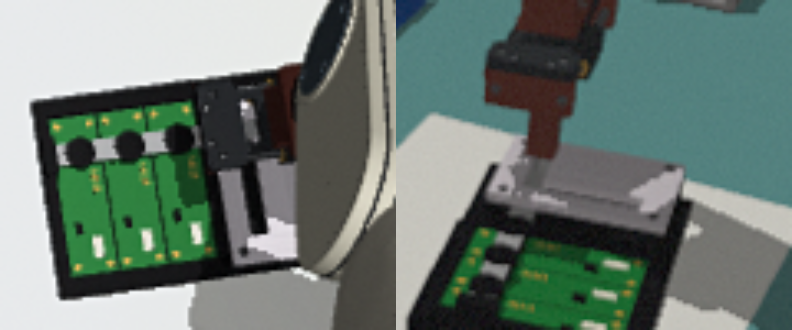

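Same hard-stop signature as at the corner: the force jumped from 2 N to 9 N and the TCP stalled. The fingers hide the pin here, so I'll back off, lift, move clear and look.

```bash
python3 -m inch '[{"tx":-0.7,"ty":0,"tz":0,"ax":0,"ay":0,"az":0,"jaw":0},{"tx":-1.0,"ty":0,"tz":0,"ax":0,"ay":0,"az":0,"jaw":0},{"tx":0,"ty":0,"tz":-3,"ax":0,"ay":0,"az":0,"jaw":0},{"tx":0,"ty":0,"tz":-4,"ax":0,"ay":0,"az":0,"jaw":0},{"tx":0,"ty":0,"tz":-4,"ax":0,"ay":0,"az":0,"jaw":0},{"tx":0,"ty":4,"tz":-3,"ax":0,"ay":0,"az":0,"jaw":0},{"tx":0,"ty":5,"tz":0,"ax":0,"ay":0,"az":0,"jaw":0},{"tx":4,"ty":5,"tz":0,"ax":0,"ay":0,"az":0,"jaw":0},{"tx":5,"ty":4,"tz":0,"ax":0,"ay":0,"az":0,"jaw":0},{"tx":5,"ty":0,"tz":0,"ax":0,"ay":0,"az":0,"jaw":0},{"tx":5,"ty":0,"tz":0,"ax":0,"ay":0,"az":0,"jaw":0},{"tx":0,"ty":0,"tz":0,"ax":0,"ay":0,"az":0,"jaw":0}]'
python3 pin.py v9.png
python3 - <<'E'
from h import *
for n in('top','side'):
    z=np.load(n+'0.npz');viewer.get_image(n)
    for r in masks_of(n,'board0')[:3]: print(n,'board',np.round(r['location'],1),round(r['score'],2))
E
```

```text
t: 12.2
ee_pos: [434.1, -394.3, 199.8]
orientation: [2.375, -2.056, 0.003]
ft_force: [0.4, 0.7, -0.8]
width: 0.3
top 33 pix 400.8 225.8 fix x range [27.7 34.  41.3] y [-90.9 -83.7 -77.3] ztop 82.7
side 56 pix 354.9 150.9 fix x range [29.  34.5 41.2] y [-85.1 -78.4 -73.8] ztop 82.6
top board [334.1 252.4] 0.92
top board [351.9 248.1] 0.91
top board [364.9 247.8] 0.8
side board [363.7 186.1] 0.83
side board [357.1 206.2] 0.81
side board [360.6 197.3] 0.65
```

View pics/v9.png

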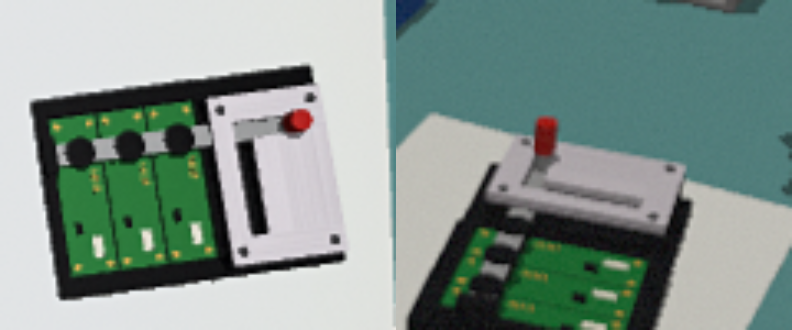

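The pin stands at the closed end of the short leg: (298,121) in the top view and (545,135) in the side view. Shift is about 39–40 mm from both cameras, the measured head height matches earlier readings, and the boards look unmoved. Handing in.

```bash
python3 -c "
from workcell import ctrl
print(ctrl.close_job())"
```

```text
the job is handed in; nothing more can be done
None
```

The pin is at the closed end of the short leg, and I handed the job in just after 12 s of the 48 s allowed. I pushed it with the closed fingers along the long leg to the corner. Then I backed off, lifted clear, came down on the board side and pushed it along the short leg. At each stop the force rose to about 9–10 N and the tool stalled. The gripper was well clear of everything when I handed in.

**Position:** the last pictures put the pin at fixture x of about 34 mm, the corner's position. The cameras put its short-leg travel at about 39 mm (top) and 40.5 mm (side), where 40 mm is the end.

**Height:** the measured head top was 82.6 mm, as it was during the push, so I take the pin to be fully down. The true value should be 80 mm and the camera calibration is only good to about 2 mm.

**Other things on the bench:** the boards look unmoved in the final picture. I did not measure the buzzers, screwdriver, bottle or reel again, but the arm never went near them.

**Checks that failed or disagreed:**
- The trained network never found `pin_top`, so I located the pin by its red colour and the depth image.
- The network's board centres shifted by several pixels in the end pictures. I put this down to the bar now covering different parts of the boards.
- The first estimates of the fixture's angle differed: about 10° from the boards and 8.35° from the plate. I used the plate's.

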